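Weigh the middle vial from a crowded rack

ROBOT

A 6-joint arm with a two-finger parallel gripper is mounted at the origin on a cart in front of the work surface, level with it; the furniture and walls round the work are solid. World frame = base frame: x ahead of the robot, y to its left, z up, the work surface at z = 0. Lengths are in m, angles in rad, forces in N, time in s.
With the tool pointing down it reaches from about 0.4 to 0.825 m from the base axis. Payload 7 kg.
Tool frame: the origin (TCP) lies at the very end of the fingers, on their centre line; the grasp point (between the pads) lies 19 mm behind it (arm.grip_point_offset is the distance from the TCP to the grasp point, in m); z points along the fingers, y is the line along which they close (so a half turn about z gives the same grasp; the last joint's range is limited). The gripper opens to 88 mm and grips with 3 to 60 N. Pads are 19 mm wide; open, the fingers measure 130 mm over their backs; the gripper's body (78 mm by 193 mm) begins 47 mm behind the grasp point.
Start: joints at [-1.058, 0.359, 0.012, 0, -1.224, -0.288], TCP at [0.15, -0.658, 0.227] pointing down, gripper open.
Joint ranges: [-3.07, 3.07], [-1.43, 2.12], [-1.02, 1.25], [-3.03, 1.67], [-3.05, -0], [-3.03, 3.03]. Speed limits (rad/s): [2.39, 2.39, 3.01, 3.14, 3.14, 3.14].

INTERFACE

Orientations are given as [roll, pitch, yaw] about the fixed x, y, z axes, in that order (R = Rz(yaw) Ry(pitch) Rx(roll)).
In Python, from station import arm, cams gives the robot as it stands.
- The arm moves only by the shell command python3 -m handwheel 'ROWS' [FORCE]. ROWS is JSON, a list that holds one entry, the list of rows, each a list of 7 numbers: the shift along the tool's x, y, z normalised to -1 to 1, where 1 is 0.08 m, then the turn, a rotation vector about the tool's x, y, z normalised to -1 to 1, where 1 is 0.5 rad, then the closure in counts, from 0 (fully open) to 255 (shut). In form: [[[x, y, z, wx, wy, wz, hand], ...]]. A call has 1 to 5 rows; each row is the pose to reach, as a shift and turn from the pose commanded when the call began, along the tool's axes at that moment; what a row does not reach only later rows make up. A row lasts 1/8 s, in which the tool goes at most 62.5 mm and 10.7 degrees, less where a joint would pass 70% of its speed; a pose out of reach is approached as far as the arm can. A call with a number of a shift or a turn outside -1 to 1 is refused whole. A call with a gripper value outside its range is refused whole. The fingers move at their own pace and stop on an object; FORCE is the grip in N (left out, the last holds). Time passes only in rows, so rows that repeat a pose let the fingers close. It gives the time, the measured TCP pose, the force, the opening and the grip force at its end, in the units of the state.
- arm.get_state(): the state, without advancing time (a new reading comes with each control period).
- cams.grab_frame(name): name is "side" or "top"; returns the picture (480x640x3 uint8, blue, green, red); there is no depth.
- cams.camera_info(name): a dict with "camera_matrix" (3x3 intrinsics, pixels), "R" (3x3) and "t" (3): a world point X has camera coordinates R X + t. Camera axes: x right, y down, z forward; pixel columns grow to the right and rows downward; lengths in m; the calibration is good to about 2 mm. A picture is of the moment at which its call begins. camera_info takes no time and is no camera call.
- arm.job_done(): hands the job in; it is judged then, once.
The state is a dict: "t": time; "q": joint angles; "qd": joint speeds; "joint_efforts": joint torques, N m; "eef_pos": TCP position; "ee_rot": TCP orientation; "force": force on the tool from outside, world axes, zero at the start; "moment": the same for the moment, N m; "width": finger opening in m; "gripper_force": force on a finger pad.
Only numpy, scipy, OpenCV 4.12 (cv2) and the standard library are available. Lean on these libraries where they do the work, as an engineer would, in place of code of your own. Each camera call takes 0.05 s, during which the arm holds its last target. There are 200 camera calls.

TASK

Weigh the sample in the middle of the crowded vial rack: lift the middle vial out (the empty places on its left and right leave the only room for fingers) and stand it upright in the middle of the round pan of the balance, then let go of it. Leave the two vials next to it, in front and behind, standing in their places in the rack.

Things in the scene. Friction and masses are not known exactly. Their poses are not given: they have to be found in the camera images.
- middle_vial_centre (a point): The vial to weigh, in the middle of a fixed grey 3 x 3 rack; the places left and right of it are empty, the six others hold equal vials. Closed glass vial, 28 mm across, 60 mm tall, its top 12 mm a 24 mm wide black screw cap; 25 to 50 g, standing 4 mm above the worktop. The point is on its axis, half-way up (30 mm above its underside); z runs up the vial, its turn about z means nothing.
- front_vial_centre (a point): The vial next to the middle one on the robot's side, 36 mm from it (8 mm of air between them), same kind, to be left in the rack. The point is on its axis, half-way up; its turn about z means nothing. The line from here to rear_vial_centre runs along the filled row; the empty places lie 36 mm from the middle vial at right angles to that line, with nothing tall beyond them.
- rear_vial_centre (a point): The vial next to the middle one on the far side, 36 mm from it, same kind, to be left in the rack. The point is on its axis, half-way up; its turn about z means nothing. The rack is 112 mm square with open-topped compartments 32 mm square at 36 mm pitch and 4 mm walls whose tops are 20 mm above the worktop: fingers must stay above that.
- pan_centre (a point): Centre of the upper face of the flat round steel pan (100 mm across, 44 mm above the worktop, fixed) of a white portable balance, 160 x 140 mm, 32 mm high at its housing, with a dark display and two keys in front of the pan. z points up, x away from the display.

How it is judged:
By the outcome, as a careful person would: the job done as asked, in the order asked, and still so for the second after the job is handed in, with the robot touching nothing.
It also fails if it takes over 38 s, if anything falls off the work surface, if the arm or the gripper's body presses on something with over 40 N, if the wrist force passes 120 N, or if a joint passes its speed limit or range.

## Working session

There is one attempt and no reset: what is moved stays moved. The work goes in short steps, Python scripts to look and compute and a shell command to move; the robot and the scene stay as the last step left them, time stands still between calls to the robot, and variables do not carry over. Pictures are saved under pics/ and viewed, at most 10 in all, crops included, and the job is handed in when it is done.

```bash
mkdir -p pics; ls; python3 - <<'E'
from station import arm,cams
import cv2,numpy as np
for n in("side","top"):
    cv2.imwrite(f"pics/{n}0.png",cams.grab_frame(n)); i=cams.camera_info(n)
    R=np.array(i["R"]);print(n,i["camera_matrix"],R.round(3).tolist(),"pos",(-R.T@np.array(i["t"])).round(3))
print(arm.get_state(),arm.grip_point_offset)
E
```

```text
pics
side [[527.68034308   0.         324.87698811]
 [  0.         527.68034308 235.02650684]
 [  0.           0.           1.        ]] [[-0.966, -0.259, -0.028], [-0.093, 0.442, -0.892], [0.243, -0.859, -0.45]] pos [0.267 0.722 0.5  ]
top [[600.32166876   0.         313.64785784]
 [  0.         600.32166876 236.88828029]
 [  0.           0.           1.        ]] [[-0.008, -1.0, -0.014], [-0.997, 0.009, -0.076], [0.076, 0.013, -0.997]] pos [ 0.409 -0.041  1.172]
{'t': 0.1, 'q': array([-1.05789820e+00,  3.59308471e-01,  1.11340454e-02, -2.62453341e-04,
       -1.22409298e+00, -2.88124991e-01]), 'qd': array([ 6.52485556e-04, -1.17057727e-03,  1.72317180e-03,  2.81231508e-04,
        5.40187588e-05,  1.79725386e-04]), 'joint_efforts': array([ 7.39514253e-04, -5.84163952e+01,  2.93754905e+01,  7.01554924e+00,
        1.02600738e-02, -7.24478900e-05]), 'eef_pos': array([ 0.15032321, -0.65759984,  0.22572192]), 'ee_rot': array([ 3.14011210e+00, -1.81483022e-04, -2.91690875e+00]), 'force': array([ 0.00842499,  0.27945939, -0.24776812]), 'moment': array([-0.00498702, -0.00446058,  0.0023099 ]), 'gripper_force': 0.0, 'width': 0.08778718968262728} 0.0188
```

View pics/side0.png

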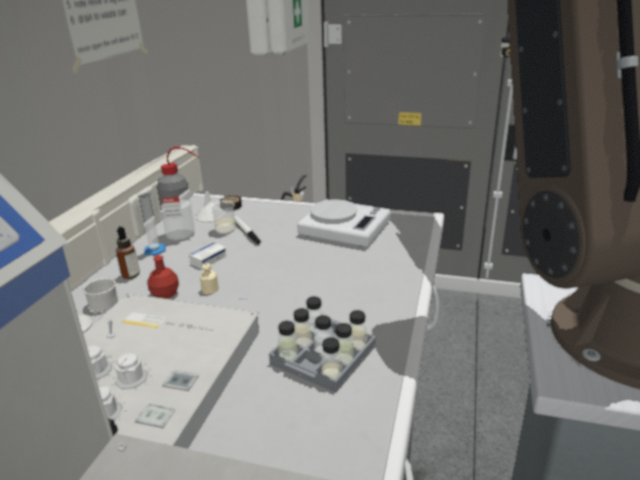

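View pics/top0.png

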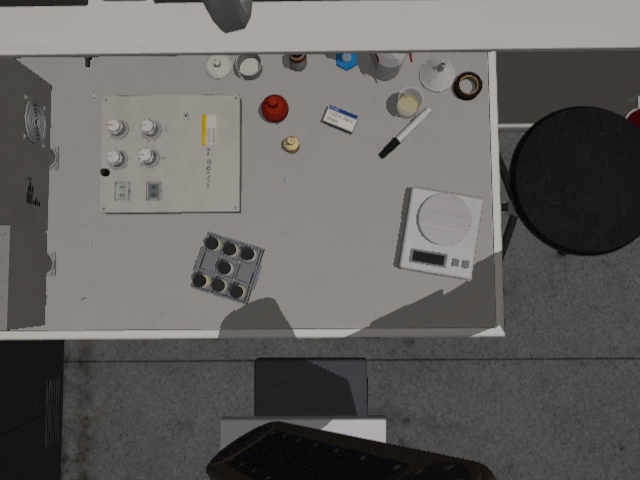

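The side view shows the rack at about (323,345) and the balance at (345,222). In the top view the middle cap is at (225,267), the front cap at (219,285), the rear cap at (231,249) and the pan at (444,218).

```bash
cat > h.py <<'E'
import cv2,numpy as np
from station import arm,cams
def ray(n,u,v,z):
    i=cams.camera_info(n);R=np.array(i["R"]);t=np.array(i["t"]);K=np.array(i["camera_matrix"])
    d=R.T@np.linalg.solve(K,[u,v,1]);c=-R.T@t
    return c+d*(z-c[2])/d[2]
def proj(n,X):
    i=cams.camera_info(n);p=np.array(i["camera_matrix"])@(np.array(i["R"])@X+i["t"]);return p[:2]/p[2]
def blobs(n,im,roi,thr,amin,inv=True):
    x0,y0,x1,y1=roi;g=cv2.cvtColor(im,cv2.COLOR_BGR2GRAY)[y0:y1,x0:x1]
    m=((g<thr) if inv else (g>thr)).astype(np.uint8)
    k,l,s,c=cv2.connectedComponentsWithStats(m)
    return [(c[i]+[x0,y0],s[i]) for i in range(1,k) if s[i,4]>=amin]
E
python3 - <<'E'
from h import *
im=cv2.imread("pics/top0.png")
for c,s in blobs("top",im,(185,228,270,305),45,40): print(c.round(1),s[2:],ray("top",*c,.064).round(4))
g=cv2.cvtColor(im,cv2.COLOR_BGR2GRAY)
h=cv2.HoughCircles(g[180:280,395:485],cv2.HOUGH_GRADIENT,1,50,param1=60,param2=15,minRadius=20,maxRadius=32)
print(h)
for x,y,r in h[0]: print(ray("top",x+395,y+180,.044), ray("top",x+395+r,y+180,.044))
a=cv2.resize(im[225:310,180:280],None,fx=5,fy=5,interpolation=2);b=cv2.resize(im[180:285,390:490],None,fx=4,fy=4)
b=cv2.resize(b,(300,425)); cv2.imwrite("pics/c1.png",np.hstack([a,b]))
E
```

```text
[211.3 242.8] [ 12  13 112] [0.4845 0.1632 0.064 ]
[228.8 248.6] [ 13  13 121] [0.4735 0.1306 0.064 ]
[246.8 253.3] [ 13  13 118] [0.4644 0.0972 0.064 ]
[223.6 267.1] [ 12  15 117] [0.4394 0.1402 0.064 ]
[198.7 280.2] [ 13  15 125] [0.4157 0.1861 0.064 ]
[217.6 284.9] [ 12  13 112] [0.4067 0.1512 0.064 ]
[235.8 291.3] [ 13  12 113] [0.3947 0.1175 0.064 ]
[[[48.5 37.5 27.9]]]
[ 0.52966628 -0.2712998   0.044     ] [ 0.52915271 -0.32365466  0.044     ]
```

View pics/c1.png

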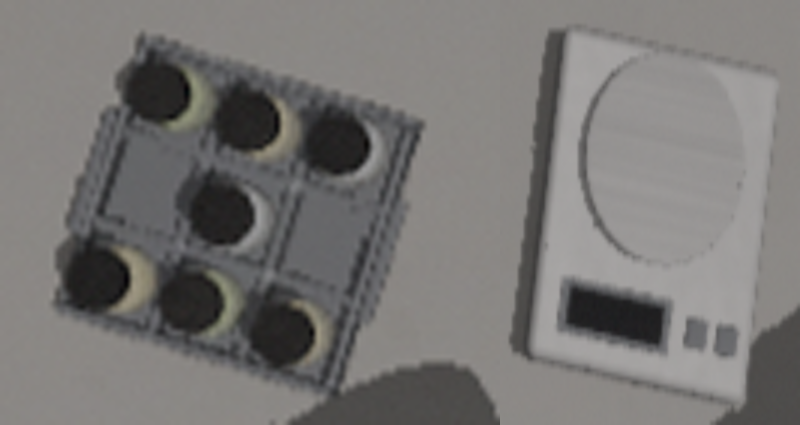

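The crop shows seven dark caps, each with a small shadow on its left, and the rack turned by about -17 deg. The round pan sits behind the display. The caps are spaced 35 mm apart, which fits the given 36 mm. I'll set out towards the rack by way of the balance.

```bash
cat >> h.py <<'E'
from scipy.spatial.transform import Rotation as Ro
def go(p,yaw=None):
    s=arm.get_state();R=Ro.from_euler('xyz',s["ee_rot"])
    T=R if yaw is None else Ro.from_euler('xyz',[np.pi,0,yaw])
    print("t",round(s["t"],2),"pos",s["eef_pos"].round(4),"rot",s["ee_rot"].round(3),"w",round(s["width"],4),"q",s["q"].round(2))
    print("shift",(R.inv().apply(np.array(p)-s["eef_pos"])/.08).round(3),"turn",((R.inv()*T).as_rotvec()/.5).round(3))
E
r='[[[-0.48,0.39,0,0,0,0,0],[-0.97,0.78,0,0,0,0,0]]]'
python3 -m handwheel '[[[-0.48,0.39,0,0,0,0,0],[-0.97,0.78,0,0,0,0,0]]]'
python3 -m handwheel '[[[-0.48,0.39,0,0,0,0,0],[-0.97,0.78,0,0,0,0,0]]]'
python3 -c "from h import *;go([.46,-.27,.22],-3.44)"
```

```text
t: 0.35
eef_pos: [0.2123, -0.5789, 0.2256]
ee_rot: [3.14, -0.0, -2.918]
force: [1.1, 0.4, -0.2]
width: 0.0872
gripper_force: 0.0
t: 0.6
eef_pos: [0.2745, -0.5003, 0.2262]
ee_rot: [3.141, -0.0, -2.917]
force: [0.5, -0.2, 0.1]
width: 0.0874
gripper_force: 0.0
t 0.6 pos [ 0.2745 -0.5003  0.2262] rot [ 3.141 -0.    -2.917] w 0.0874 q [-0.73  0.19 -0.22 -0.   -1.16 -0.62]
shift [-2.901  2.29   0.078] turn [ 1.000e-03 -1.000e-03  1.046e+00]
```

```bash
python3 -m handwheel '[[[-0.48,0.38,0,0,0,0,0],[-0.97,0.77,0,0,0,0,0]]]' >/dev/null
python3 -m handwheel '[[[-0.48,0.38,0,0,0,0,0],[-0.97,0.77,0,0,0,0,0]]]' >/dev/null
python3 -m handwheel '[[[-0.48,0.38,0,0,0,0,0],[-0.97,0.77,0,0,0,0,0]]]' >/dev/null
python3 -m handwheel '[[[-0.1,0.5,0,0,0,0,0],[-0.2,1,0,0,0,0,0]]]' >/dev/null
python3 -m handwheel '[[[-0.1,0.5,0,0,0,0,0],[-0.2,1,0,0,0,0,0]]]' >/dev/null
python3 -m handwheel '[[[-0.1,0.5,0,0,0,0,0],[-0.2,1,0,0,0,0,0]]]'
python3 -c "from h import *;go([.44,.139,.12],-3.44)"
```

```text
t: 2.1
eef_pos: [0.4525, -0.0238, 0.2265]
ee_rot: [3.141, -0.0, -2.917]
force: [0.1, 0.1, 0.9]
width: 0.0873
gripper_force: 0.0
t 2.1 pos [ 0.4525 -0.0238  0.2265] rot [ 3.141 -0.    -2.917] w 0.0873 q [ 0.38 -0.02 -0.45 -0.   -1.13 -1.73]
shift [-0.301  2.018  1.331] turn [ 0.    -0.     1.046]
```

```bash
python3 - <<'E'
from h import *
S=cv2.imread("pics/side0.png");T=cv2.imread("pics/top0.png")
# cap ellipse: very dark pixels only
for thr in (22,30):
    for n,im,roi in(("top",T,(185,228,270,305)),("side",S,(265,285,385,360))):
        for c,s in blobs(n,im,roi,thr,40): print(thr,n,c.round(1),s[:5],ray(n,*c,.064 if n=="top" else .058).round(4))
# pan in side view & bright
for p in([.44,.139,.064],[.5297,-.2713,.044]): print(proj("side",np.array(p)),proj("top",np.array(p)))
cv2.imwrite("pics/c2.png",np.hstack([cv2.resize(S[285:385,265:385],(480,400)),cv2.resize(S[190:250,290:400],None,fx=2.9,fy=2.9)[:400] if 0 else cv2.resize(S[190:250,290:400],(320,400))]))
E
```

```text
[321.45374712 317.73145992] [224.23477613 266.75791924]
[332.02929168 208.82146102] [443.49966385 217.48219176]
```

View pics/c2.png

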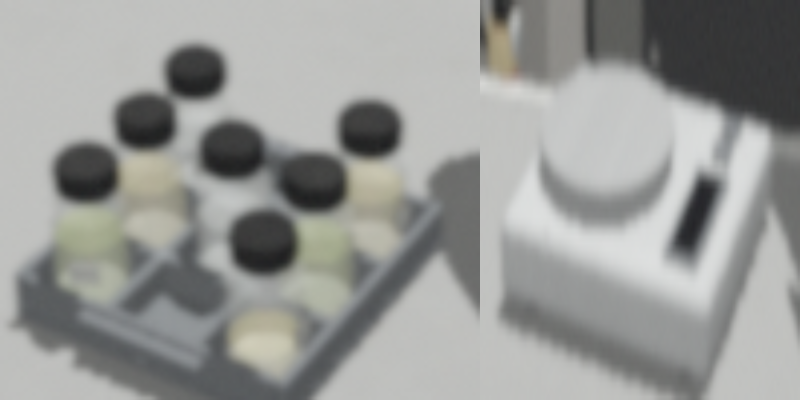

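The side crop shows the middle cap at about (323,322) and the pan face centre at about (334,209). Both are close to what the top view predicts.

```bash
python3 - <<'E'
from h import *
S=cv2.imread("pics/side0.png");T=cv2.imread("pics/top0.png")
for n,im,roi,z in(("side",S,(265,285,385,360),.058),("top",T,(185,228,270,305),.064)):
  for thr in (50,65) if n=="side" else (35,40):
    for c,s in blobs(n,im,roi,thr,40): print(thr,n,c.round(1),s[2:],ray(n,*c,z).round(4))
print(ray("side",334,209,.044))
E
```

```text
50 side [313.5 305.4] [12  6 49] [0.462 0.104 0.058]
50 side [301.4 317.8] [13  6 51] [0.4702 0.1376 0.058 ]
50 side [357. 320.] [13  5 48] [0.3922 0.1252 0.058 ]
50 side [323. 325.] [13  7 60] [0.4358 0.1471 0.058 ]
50 side [286.3 331.1] [13  6 51] [0.4813 0.1716 0.058 ]
50 side [342.6 333.3] [14  7 61] [0.4049 0.1592 0.058 ]
50 side [330.8 348.8] [14  7 59] [0.4123 0.1945 0.058 ]
65 side [313.5 303.3] [ 12  11 109] [0.4635 0.0985 0.058 ]
65 side [300.8 316.5] [ 13  11 100] [0.4719 0.1345 0.058 ]
65 side [357.2 318.5] [13 11 99] [0.3926 0.1215 0.058 ]
65 side [322.8 322.8] [ 15  12 141] [0.4374 0.1421 0.058 ]
65 side [286.3 330.3] [14  9 89] [0.4818 0.1699 0.058 ]
65 side [342.1 331.9] [ 16  10 109] [0.4062 0.1563 0.058 ]
65 side [330.5 345.6] [ 15  14 167] [0.4144 0.1881 0.058 ]
35 top [246.8 253.7] [12 11 68] [0.4638 0.0972 0.064 ]
35 top [222.6 266.8] [ 9 11 51] [0.44  0.142 0.064]
35 top [199.2 280.2] [12 13 93] [0.4156 0.1853 0.064 ]
40 top [211.3 242.9] [ 12  12 103] [0.4844 0.1631 0.064 ]
40 top [229.2 248.6] [ 13  13 108] [0.4736 0.1299 0.064 ]
40 top [246.9 253.4] [ 13  13 105] [0.4643 0.097  0.064 ]
40 top [223.6 267.2] [ 12  14 110] [0.4392 0.1402 0.064 ]
40 top [199.1 280.1] [ 12  14 115] [0.4158 0.1855 0.064 ]
40 top [217.4 284.7] [12 11 86] [0.4071 0.1516 0.064 ]
40 top [236.  291.5] [ 13  12 101] [0.3943 0.1171 0.064 ]
[ 0.52535844 -0.27122637  0.044     ]
```

```bash
python3 -m handwheel '[[[-0.08,0.5,0,0,0,0,0],[-0.15,1,0,0,0,0,70]]]' >/dev/null
python3 -m handwheel '[[[-0.08,0.5,0.4,0,0,0.35,70],[-0.15,1,0.8,0,0,0.7,70],[-0.15,1,0.9,0,0,1,70]]]'
python3 -c "from h import *;go([.439,.1405,.10],-3.44)"
```

```text
t: 2.72
eef_pos: [0.4394, 0.1377, 0.1525]
ee_rot: [-3.139, -0.002, 2.864]
force: [0.3, 0.2, 1.2]
width: 0.0636
gripper_force: 0.0
t 2.73 pos [0.4394 0.1377 0.1525] rot [-3.139e+00 -2.000e-03  2.864e+00] w 0.0636 q [ 0.73  0.07 -0.55 -0.   -0.96 -2.58]
shift [0.013 0.034 0.656] turn [-0.005 -0.004  0.041]
```

```bash
python3 -m handwheel '[[[0.01,0.03,0.4,0,0,0.04,70],[0.01,0.03,0.72,0,0,0.04,70],[0.01,0.03,0.72,0,0,0.04,70]]]'
python3 -c "
from h import *;go([.439,.1405,.026],-3.44)
a=cams.grab_frame('side');b=cams.grab_frame('top')
cv2.imwrite('pics/c3.png',np.hstack([cv2.resize(a[260:370,265:385],(440,403)),cv2.resize(b[210:310,180:270],(360,403))]))"
```

```text
t: 3.1
eef_pos: [0.4393, 0.1379, 0.0954]
ee_rot: [-3.138, -0.003, 2.846]
force: [-0.7, -0.2, 0.4]
width: 0.0637
gripper_force: 0.0
t 3.1 pos [0.4393 0.1379 0.0954] rot [-3.138e+00 -3.000e-03  2.846e+00] w 0.0637 q [ 0.73  0.14 -0.62 -0.   -0.81 -2.6 ]
shift [0.01  0.034 0.867] turn [-0.007 -0.005  0.006]
```

View pics/c3.png

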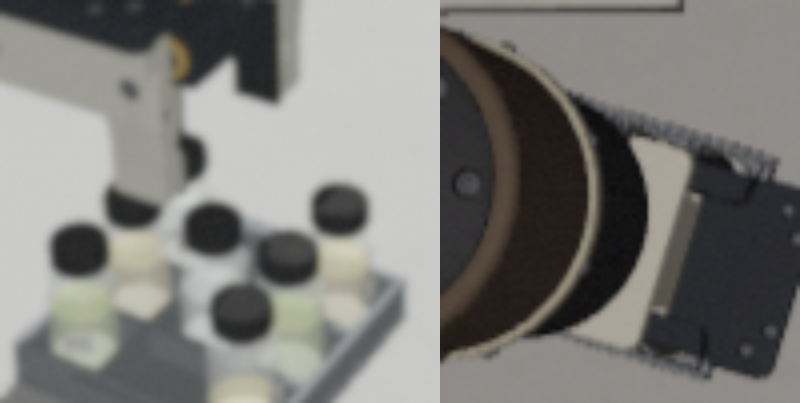

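```bash
python3 -c "
from h import *
s=arm.get_state();R=Ro.from_euler('xyz',s['ee_rot']).as_matrix();p=s['eef_pos']
for k in(.032,.042,.053,-.032,-.053): 
  x=p+R[:,1]*k; u=proj('side',x); print(k,x.round(3),((u-[265,260])*3.667).round())
print(((proj('side',np.array([.439,.1405,.064]))-[265,260])*3.667))
"
```

```text
0.032 [0.45  0.169 0.097] [155. 181.]
0.042 [0.453 0.179 0.097] [139. 195.]
0.053 [0.456 0.19  0.097] [122. 210.]
-0.032 [0.432 0.108 0.097] [246.  98.]
-0.053 [0.425 0.088 0.098] [274.  73.]
[208.5053519  214.31111061]
```

The side view puts the near fingertip at about (147,195) in the crop, where it was predicted. The middle cap is at about (212,220), within 2 mm of prediction, so I'll go down and close.

```bash
python3 -m handwheel '[[[0.01,0.03,0.3,0,0,0,70],[0.01,0.03,0.6,0,0,0,70],[0.01,0.03,0.85,0,0,0,70],[0.01,0.03,0.85,0,0,0,70]]]'
python3 -m handwheel '[[[0,0,0,0,0,0,130],[0,0,0,0,0,0,160],[0,0,0,0,0,0,200],[0,0,0,0,0,0,220],[0,0,0,0,0,0,220]]]' 15
python3 -m handwheel '[[[0,0,0,0,0,0,220],[0,0,0,0,0,0,220],[0,0,0,0,0,0,220]]]' 15
```

```text
t: 3.7
eef_pos: [0.4405, 0.1412, 0.029]
ee_rot: [-3.141, -0.0, 2.846]
force: [-0.2, 0.0, 0.9]
width: 0.0632
gripper_force: 0.0
t: 4.32
eef_pos: [0.4407, 0.1415, 0.0292]
ee_rot: [3.141, 0.0, 2.847]
force: [-1.0, 0.4, 2.0]
width: 0.0265
gripper_force: 15.0
t: 4.7
eef_pos: [0.4407, 0.1414, 0.0292]
ee_rot: [3.141, 0.0, 2.847]
force: [-0.9, -0.4, 4.9]
width: 0.0262
gripper_force: 15.0
```

```bash
python3 -m handwheel '[[[0,0,0,0,0,0,130],[0,0,0,0,0,0,130],[0,0,0.08,0,0,0,130],[0,0,0.08,0,0,0,130]]]' 15
python3 -m handwheel '[[[0,0,0,0,0,0,160],[0,0,0,0,0,0,200],[0,0,0,0,0,0,220],[0,0,0,0,0,0,220],[0,0,0,0,0,0,220]]]' 15
python3 -m handwheel '[[[0,0,0,0,0,0,220],[0,0,0,0,0,0,220]]]' 15
```

```text
t: 5.2
eef_pos: [0.4401, 0.141, 0.0219]
ee_rot: [-3.141, -0.001, 2.846]
force: [1.0, -0.8, -0.8]
width: 0.0427
gripper_force: 0.0
t: 5.82
eef_pos: [0.4405, 0.1413, 0.0226]
ee_rot: [3.142, 0.0, 2.846]
force: [0.3, 0.5, -0.3]
width: 0.0268
gripper_force: 15.0
t: 6.08
eef_pos: [0.4405, 0.1413, 0.0226]
ee_rot: [3.142, 0.0, 2.846]
force: [0.3, -0.9, 0.7]
width: 0.0267
gripper_force: 15.0
```

```bash
python3 -m handwheel '[[[0,0,-0.15,0,0,0,220],[0,0,-0.4,0,0,0,220],[0,0,-0.7,0,0,0,220],[0,0,-1,0,0,0,220]]]' 20
python3 -m handwheel '[[[0,0,-0.3,0,0,0,220],[0,0,-0.6,0,0,0,220],[0,0,-0.6,0,0,0,220]]]' 20
python3 -c "
from h import *;go([.528,-.271,.15],-3.44)
a=cams.grab_frame('side')
cv2.imwrite('pics/c4.png',cv2.resize(a[200:370,245:405],(640,600))) "
```

```text
t: 6.58
eef_pos: [0.4405, 0.1413, 0.1041]
ee_rot: [3.141, 0.0, 2.846]
force: [0.9, -0.7, -1.2]
width: 0.0264
gripper_force: 20.0
t: 6.95
eef_pos: [0.4415, 0.1421, 0.1531]
ee_rot: [3.138, 0.003, 2.847]
force: [-0.2, 0.6, -0.4]
width: 0.0268
gripper_force: 20.0
t 6.95 pos [0.4415 0.1421 0.1531] rot [3.138e+00 3.000e-03 2.847e+00] w 0.0268 q [ 0.74  0.07 -0.55  0.   -0.95 -2.6 ]
shift [-2.535 -4.627  0.028] turn [0.008 0.005 0.007]
```

View pics/c4.png

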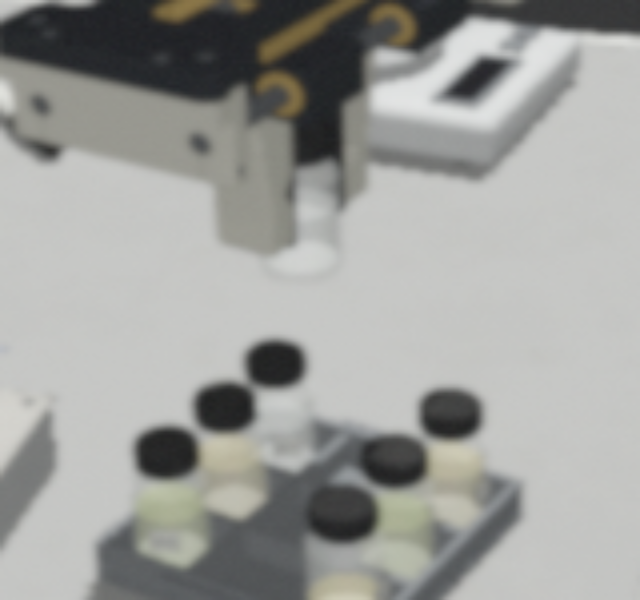

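The vial is held upright and the six others still stand in the rack. I'll carry it to the pan.

```bash
python3 -m handwheel '[[[-0.13,-0.23,0,0,0,0,220],[-0.3,-0.55,0,0,0,0,220],[-0.5,-0.92,0,0,0,0,220]]]' >/dev/null
python3 -m handwheel '[[[-0.25,-0.46,0,0,0,0,220],[-0.5,-0.92,0,0,0,0,220]]]' >/dev/null
python3 -m handwheel '[[[-0.25,-0.46,0,0,0,0,220],[-0.5,-0.92,0,0,0,0,220]]]' >/dev/null
python3 -m handwheel '[[[-0.25,-0.46,0,0,0,0,220],[-0.5,-0.92,0,0,0,0,220]]]' >/dev/null
python3 -m handwheel '[[[-0.2,-0.38,0,0,0,0,220],[-0.4,-0.7,0,0,0,0,220],[-0.5,-0.92,0,0,0,0,220],[-0.5,-0.92,0,0,0,0,220]]]'
python3 -c "from h import *;go([.528,-.271,.085],-3.44)"
```

```text
t: 8.62
eef_pos: [0.5242, -0.2697, 0.1497]
ee_rot: [-3.142, -0.002, 2.845]
force: [-0.4, -0.6, 0.1]
width: 0.0265
gripper_force: 20.0
t 8.62 pos [ 0.5242 -0.2697  0.1497] rot [-3.142e+00 -2.000e-03  2.845e+00] w 0.0265 q [-0.14  0.28 -0.29 -0.   -1.01 -1.72]
shift [-0.051 -0.002  0.809] turn [-0.    -0.003  0.003]
```

```bash
python3 -m handwheel '[[[-0.02,0,0.3,0,0,0,220],[-0.05,0,0.6,0,0,0,220],[-0.05,0,0.85,0,0,0,220],[-0.05,0,0.85,0,0,0,220],[-0.05,0,0.85,0,0,0,220]]]'
python3 -c "
from h import *;go([.528,-.271,.0626],-3.44)
a=cams.grab_frame('side')
cv2.imwrite('pics/c5.png',cv2.resize(a[140:260,280:420],(700,600))) "
```

```text
t: 9.25
eef_pos: [0.529, -0.2697, 0.0834]
ee_rot: [-3.141, 0.001, 2.847]
force: [-0.9, 0.3, 0.4]
width: 0.0263
gripper_force: 20.0
t 9.25 pos [ 0.529  -0.2697  0.0834] rot [-3.141e+00  1.000e-03  2.847e+00] w 0.0263 q [-0.14  0.36 -0.35  0.   -0.86 -1.72]
shift [ 0.007 -0.019  0.259] turn [-0.     0.001  0.008]
```

View pics/c5.png

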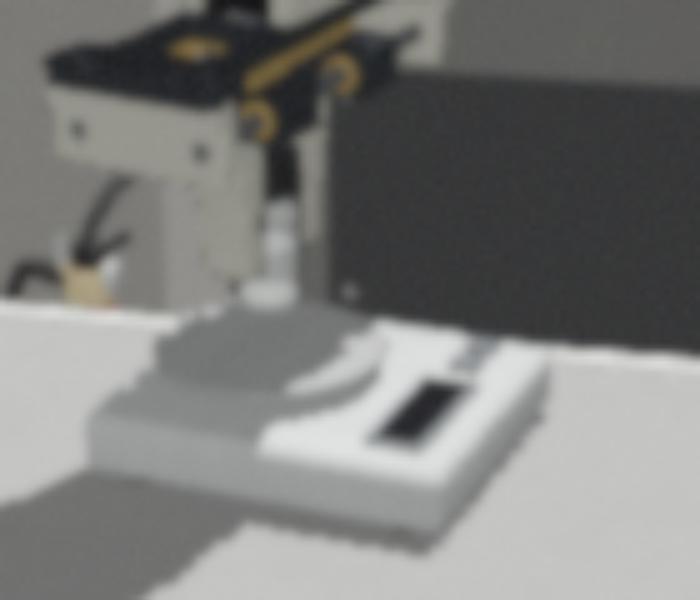

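The vial hangs upright over the shaded pan, with its underside at about (270,292) in the crop. I'll lower it in small steps and watch the force.

```bash
python3 -m handwheel '[[[0,0,0.08,0,0,0,220],[0,-0.01,0.15,0,0,0,220],[0,-0.01,0.22,0,0,0,220],[0,-0.01,0.22,0,0,0,220]]]'
python3 -m handwheel '[[[0,0,0.02,0,0,0,220],[0,0,0.03,0,0,0,220],[0,0,0.03,0,0,0,220]]]'
```

```text
t: 9.8
eef_pos: [0.5279, -0.2708, 0.0643]
ee_rot: [-3.141, -0.001, 2.846]
force: [-0.2, 0.1, -0.6]
width: 0.0266
gripper_force: 20.0
t: 10.18
eef_pos: [0.5285, -0.2709, 0.0627]
ee_rot: [-3.142, 0.0, 2.846]
force: [0.8, 0.1, -1.0]
width: 0.0264
gripper_force: 20.0
```

```bash
python3 -m handwheel '[[[0,0,0.01,0,0,0,220],[0,0,0.01,0,0,0,220],[0,0,0.01,0,0,0,220]]]'
python3 -m handwheel '[[[0,0,0.01,0,0,0,220],[0,0,0.01,0,0,0,220],[0,0,0.01,0,0,0,220]]]'
```

```text
t: 10.55
eef_pos: [0.5286, -0.2709, 0.0626]
ee_rot: [-3.141, 0.001, 2.847]
force: [-1.7, 1.0, 5.6]
width: 0.0269
gripper_force: 20.0
t: 10.92
eef_pos: [0.5287, -0.271, 0.0625]
ee_rot: [-3.141, 0.001, 2.847]
force: [-3.9, 2.7, 12.0]
width: 0.0266
gripper_force: 20.0
```

The vial is on the pan. I'll ease off the push, then open gently.

```bash
python3 -m handwheel '[[[0,0,-0.012,0,0,0,220],[0,0,-0.015,0,0,0,220],[0,0,-0.015,0,0,0,220]]]' 4
python3 -m handwheel '[[[0,0,0,0,0,0,165],[0,0,0,0,0,0,155],[0,0,0,0,0,0,145],[0,0,0,0,0,0,110],[0,0,0,0,0,0,70]]]'
python3 -c "
from h import *;go([.528,-.271,.2],-3.44)
a=cams.grab_frame('side')
cv2.imwrite('pics/c6.png',cv2.resize(a[140:260,280:420],(700,600))) "
```

```text
t: 11.3
eef_pos: [0.5287, -0.271, 0.0625]
ee_rot: [-3.142, 0.001, 2.847]
force: [0.2, 0.3, 5.3]
width: 0.0266
gripper_force: 4.0
t: 11.92
eef_pos: [0.5284, -0.2708, 0.0621]
ee_rot: [3.142, -0.0, 2.846]
force: [-0.1, -0.4, 0.6]
width: 0.0522
gripper_force: 0.0
t 11.93 pos [ 0.5284 -0.2708  0.0621] rot [ 3.142 -0.     2.846] w 0.0522 q [-0.14  0.38 -0.37 -0.   -0.82 -1.72]
shift [ 0.004 -0.003 -1.724] turn [ 0.    -0.     0.006]
```

View pics/c6.png

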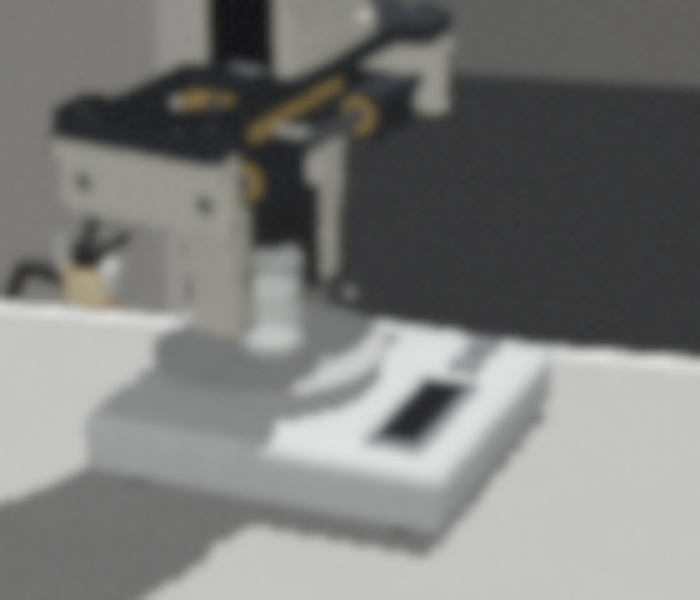

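The vial stands upright on the pan, its foot at about (273,340) in the crop, with the fingers clear. I'll retreat straight up and then move away for a last look.

```bash
python3 -m handwheel '[[[0,0,-0.2,0,0,0,70],[0,0,-0.5,0,0,0,40],[0,0,-1,0,0,0,0]]]' >/dev/null
python3 -m handwheel '[[[0,0,-0.5,0,0,0,0],[0,0,-1,0,0,0,0]]]'
python3 -m handwheel '[[[0,0.5,0,0,0,0,0],[0,1,0,0,0,0,0]]]' >/dev/null
python3 -m handwheel '[[[0.2,0.5,0,0,0,0,0],[0.4,1,0,0,0,0,0]]]' >/dev/null
python3 -m handwheel '[[[0,0.5,0,0,0,0,0],[0,1,0,0,0,0,0],[0,1,0,0,0,0,0],[0,1,0,0,0,0,0]]]'
python3 - <<'E'
from h import *
a=cams.grab_frame('side');b=cams.grab_frame('top')
cv2.imwrite('pics/c7.png',np.hstack([cv2.resize(a[160:380,260:420],(400,550)),cv2.resize(b[170:290,390:490],(400,480),interpolation=2).copy() if 0 else cv2.resize(b[175:285,390:490],(400,550))]))
E
```

```text
t: 12.6
eef_pos: [0.5283, -0.2709, 0.225]
ee_rot: [3.142, 0.001, 2.846]
force: [1.6, -1.1, 0.1]
width: 0.0872
gripper_force: 0.0
t: 13.6
eef_pos: [0.5675, -0.0319, 0.223]
ee_rot: [3.141, 0.001, 2.847]
force: [-0.1, 0.3, 0.1]
width: 0.0878
gripper_force: 0.0
```

View pics/c7.png

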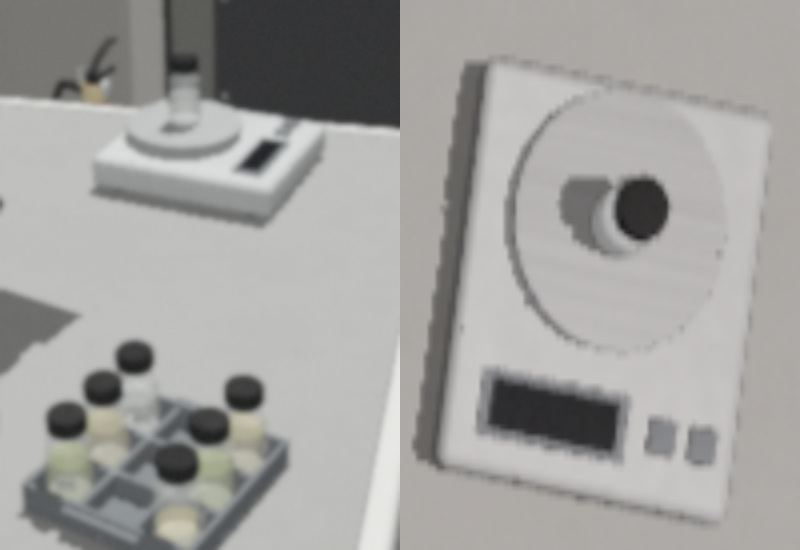

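The vial stands upright in the middle of the pan: its foot is at about (620,222) in the crop and the pan centre at about (621,220). All six other vials are standing in the rack, so I'll hand it in.

```bash
python3 -c "from station import arm;print(arm.job_done())"
```

```text
the job is handed in; nothing more can be done
None
```

The middle vial is standing upright in the middle of the balance pan and released, the other six vials are still in the rack, and the job was handed in at about 14 s; no verdict came back.

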